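Index the sample wheel to the reading head

TASK

On the bench reader, turn the wheel by pushing on its spokes with a fingertip, gently and either way round, until the conical flask stands still centred under the reading head; then press the white key on the key box right down and let it go. Leave all the vessels standing in their seats untouched, do not press the key before the flask is under the head, and do not disturb the other things on the bench.

Things in the scene. Friction and masses are not known exactly. Their poses are not given: they have to be found in the camera images.
- wheel: Aluminium wheel, four spokes 90 deg apart along its +x, +y, -x, -y; vertical axle. Turns either way without stops, stays where left (friction 0.22 N m, some 1.6 N at a spoke's end). Origin on the axle at bench height. Each spoke has a round grey seat centred 85 from the axle (outer diameter 58, inner 50, rim 40 above the bench, floor 22); one seat is empty. Hub radius 26, 55 high.
- spoke0 (a point): Point on the bare outer end of the wheel's +x spoke, mid-width, 145 from the axle, 62 above the bench. Beyond the seat the spoke steps up on a short post to a bare level bar 12 wide and 14 tall (55 to 69 above the bench) that ends 160 from the axle, with free air below it from 122 out.
- spoke1 (a point): The same on the +y spoke.
- spoke2 (a point): The same on the -x spoke.
- spoke3 (a point): The same on the -y spoke.
- read_head (a point): Centre of the underside (104 above the bench) of the reading head: a black cylinder of diameter 44 hanging over the seat circle, 85 from the axle, on the wheel's far side from the robot. z up; x points outwards from the axle.
- stand: Fixed grey stand of the reader, origin on the axle at bench height: round foot of radius 75, 12 tall, under the wheel; along its +x a strip 12 tall to a column 30 x 30, 190 from the axle, and back from it the head's arm, 22 wide, top 160 above the bench.
- flask: The conical white plastic (labware) flask: foot diameter 44, tapering to a neck of 20 with a 26 lip, 61 tall, 50 g, loose in a seat. Origin at the centre of its underside (22 above the bench), z up. Any of three seats may hold it.
- jar: Straight white plastic jar with screw cap, diameter 44, 45 tall, loose in a seat. Origin at the centre of its underside.
- beaker: Open white plastic beaker, rim diameter 44, 50 tall, loose in a seat. Origin at the centre of its underside.
- key (a joint): Travel of the key: 0 up, 0.006 m fully down; a spring, 4 N fully down. Counts as pressed beyond 0.004; it springs back up.
- key_top (a point): Centre of the top of the round white push key (diameter 28), which points up, on the key box.
- keybox: Fixed white box 100 x 85 and 50 tall that carries the key; to the left or right of the wheel. Origin at the centre of its underside.
- stirrer: Fixed white stirrer plate 100 x 85 and 51 tall, on the other side of the wheel from the key box. Not used.
- reagent: Bystander: amber bottle, diameter 56, 120 tall; origin at its underside.
- woodblock: Bystander: wooden block 80 x 50 x 35; origin at its underside.
- dish: Bystander: closed clear dish, diameter 90, 14 tall; origin at its underside.
- spatula: Bystander: spatula 170 long lying on the bench.
- weight: Bystander: steel weight, diameter 36, 50 tall; origin at its underside.
- mortar: Bystander: white ceramic bowl, diameter 80, 45 tall; origin at its underside.
Mind the look-alikes: they are no part of the job. Leave any purple look-alike of the keybox alone. What is shaped like the jar but orange is not meant.

How it is judged:
By the outcome, as a careful person would: the job done as asked, in the order asked, and still so for the second after the job is handed in, with the robot touching nothing.
It also fails if it takes over 61 s, if anything falls off the work surface, if the arm or the gripper's body presses on something with over 40 N, if the wrist force passes 120 N, or if a joint passes its speed limit or range.

ROBOT

A 7-joint arm with a two-finger parallel gripper is mounted at the origin on the work surface. World frame = base frame: x ahead of the robot, y to its left, z up, the work surface at z = 0. Lengths are in m, angles in rad, forces in N, time in s.
With the tool pointing down it reaches from about 0.4 to 0.9 m from the base axis. Payload 5.5 kg.
Tool frame: the origin (TCP) lies at the very end of the fingers, on their centre line; the grasp point (between the pads) lies 19 mm behind it; z points along the fingers, y is the line along which they close (so a half turn about z gives the same grasp; the last joint's range is limited). The gripper opens to 92 mm and grips with 3 to 60 N. Pads are 19 mm wide; open, the fingers measure 130 mm over their backs; the gripper's body (75 mm by 190 mm) begins 47 mm behind the grasp point.
Start: joints at [1.576, 0.501, -0.427, 1.55, 0.221, 1.138, -0.21], TCP at [0.166, -0.629, 0.227] pointing down, gripper open.
Joint ranges: [-2.88, 2.88], [-0.31, 2.03], [-1.54, 1.56], [0.2, 2.42], [-1.41, 4.55], [0.19, 2.02], [-2.57, 2.57]. Speed limits (rad/s): [2.57, 2.57, 3.14, 3.14, 3.14, 3.14, 3.14].

INTERFACE

Orientations are given as [roll, pitch, yaw] about the fixed x, y, z axes, in that order (R = Rz(yaw) Ry(pitch) Rx(roll)).
In Python, from bench import arm gives the robot as it stands.
- The arm moves only by the tool jog_arm, never from a script. Its argument "deltas" is a list of rows, each an object with "translation": the shift along the tool's x, y, z in cm, a list of three; "rotation": the turn, a rotation vector about the tool's x, y, z in degrees, a list of three; "fingers": the gripper's target within -1 to 1 (fully open at 1, half-way at 0, shut at -1). A call has 1 to 20 rows; each row is the pose to reach, as a shift and turn from the pose commanded when the call began, along the tool's axes at that moment; what a row does not reach only later rows make up. A row lasts 1/8 s, in which the tool goes at most 62.5 mm and 10.7 degrees, less where a joint would pass 70% of its speed; a pose out of reach is approached as far as the arm can. A call with a gripper value outside its range is refused whole. The fingers move at their own pace and stop on an object; "grip_force" is the grip in N (left out, the last holds). Time passes only in rows, so rows that repeat a pose let the fingers close. It gives the time, the measured TCP pose, the force, the opening and the grip force at its end, in the units of the state.
- arm.get_obs(): the state, without advancing time (a new reading comes with each control period).
- arm.grab_frame(name): name is "scene" or "top" or "wrist"; returns (picture, depth): 384x512x3 uint8, red, green, blue; 384x512 float32, m along the optical axis (not along the pixel's ray), 0 where there is no reading.
- arm.get_calibration(name): a dict with "intrinsics" (3x3 intrinsics, pixels), "camera_from_world" (4x4, takes a point from world to camera coordinates); the wrist camera has in their place "mount" (4x4, takes a point from camera to tool coordinates, whose origin is the TCP and whose axes are the flange's). Camera axes: x right, y up, looking along -z (the intrinsics and any distortion apply to the point x, -y, -z); pixel columns grow to the right and rows downward; lengths in m; the calibration is good to about 2 mm. A picture is of the moment at which its call begins: read the wrist's pose just before it. get_calibration takes no time and is no camera call.
- arm.finish_job(): hands the job in; it is judged then, once.
The state is a dict: "clock": time; "joint_positions": joint angles; "joint_vel": joint speeds; "joint_torque": joint torques, N m; "ee_pos": TCP position; "tool_rot": TCP orientation; "force": force on the tool from outside, world axes, zero at the start; "wrist_torque": the same for the moment, N m; "width": opening from 0.0 (shut) to 1.0 (fully open); "grasp_force": force on a finger pad.
Only numpy, scipy, OpenCV 4.12 (cv2) and the standard library are available. Lean on these libraries where they do the work, as an engineer would, in place of code of your own. Each camera call takes 0.05 s, during which the arm holds its last target. There are 200 camera calls.

## Working session

There is one attempt and no reset: what is moved stays moved. The work goes in short steps, Python scripts to look and compute and a tool call to move; the robot and the scene stay as the last step left them, time stands still between calls to the robot, and variables do not carry over. Pictures are saved under pics/ and viewed, at most 10 in all, crops included, and the job is handed in when it is done.

Besides the shell and the picture viewer there is one more tool, called after ">>>" by a JSON object that holds its "fn" and its "kwargs". jog_arm: Moves the arm, as the interface text tells. Its arguments: {"type":"object","properties":{"deltas":{"type":"array"},"grip_force":{"type":"number"}},"required":["deltas"]}

```bash
mkdir -p pics; cat > h.py <<'E'
import numpy as np, cv2
from bench import arm
def grab(name, fn=None):
    o=arm.get_obs(); im,d=arm.grab_frame(name); np.savez(''+name+'.npz',im=im,d=d,p=o['ee_pos'],r=o['tool_rot'])
    if fn: cv2.imwrite('pics/'+fn, im[...,::-1])
    return im,d
def px(name,u,v,z=None):
    "world point of pixel, by depth or on plane z"
    f=np.load(''+name+'.npz'); c=arm.get_calibration(name); K=np.array(c['intrinsics'])
    T=np.linalg.inv(np.array(c['camera_from_world']))
    ray=np.array([(u-K[0,2])/K[0,0],-(v-K[1,2])/K[1,1],-1])
    if z is None: t=f['d'][int(round(v)),int(round(u))]
    else: t=(z-T[2,3])/(T[:3,:3]@ray)[2]
    return T[:3,:3]@(ray*t)+T[:3,3]
E
python3 - <<'E'
from h import *
for n in ('top','scene'): grab(n,n+'0.png'); print({k:np.round(v,3).tolist() if not isinstance(v,str) else v for k,v in arm.get_calibration(n).items()})
print(arm.get_obs())
E
```

```text
{'intrinsics': [[426.483, 0.0, 255.373], [0.0, 426.483, 193.27], [0.0, 0.0, 1.0]], 'camera_from_world': [[0.01, -1.0, -0.024, -0.035], [0.989, 0.007, 0.147, -0.544], [-0.147, -0.025, 0.989, -1.493], [0.0, 0.0, 0.0, 1.0]]}
{'intrinsics': [[427.28, 0.0, 253.502], [0.0, 427.28, 192.055], [0.0, 0.0, 1.0]], 'camera_from_world': [[-0.829, 0.559, -0.0, 0.438], [-0.469, -0.696, 0.544, 0.157], [0.304, 0.451, 0.839, -1.466], [0.0, 0.0, 0.0, 1.0]]}
{'clock': 0.1, 'joint_positions': array([ 1.57616885,  0.50175862, -0.42679453,  1.5513346 ,  0.22075761,
        1.13828045, -0.2102928 ]), 'joint_vel': array([-2.79926112e-04, -2.68652499e-03, -9.85477039e-05, -4.68360136e-03,
       -4.08002495e-06, -3.48471006e-04, -1.86688957e-03]), 'joint_torque': array([-1.11296875e-02, -5.67880869e+01, -5.83808318e+00, -2.79919678e+01,
       -6.89583505e-02,  2.42290908e-02,  2.84441978e-05]), 'ee_pos': array([ 0.16554761, -0.62792033,  0.22578258]), 'tool_rot': array([-3.13985548e+00, -9.92507553e-05,  2.57851578e-01]), 'force': array([-0.79103125, -0.42711976, -0.44229722]), 'wrist_torque': array([ 0.01337764, -0.0657171 ,  0.01263876]), 'grasp_force': 0.0, 'width': 1.0035281627574728}
```

View pics/top0.png

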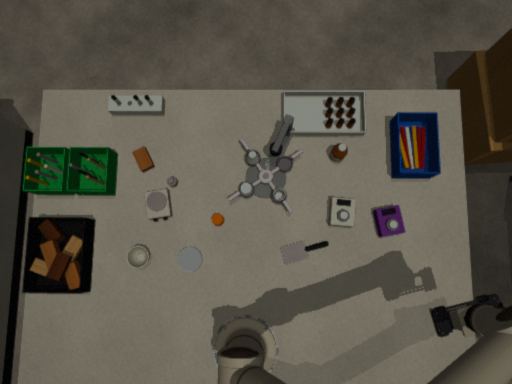

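View pics/scene0.png

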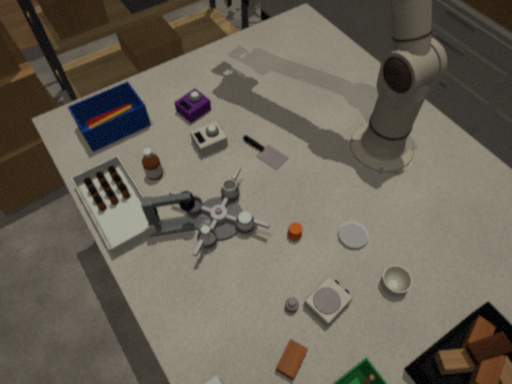

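The top view shows the wheel hub at about (266,176), the head and arm at (280,140), the white key box at (343,211), the purple look-alike at (390,221), and the orange jar look-alike at (217,219). The stirrer is at (158,203). Next I'll enlarge the wheel in both views.

```bash
python3 - <<'E'
from h import *
t=np.load('top.npz')['im'];s=np.load('scene.npz')['im']
a=cv2.resize(t[125:225,220:360],None,fx=5.6,fy=5.6,interpolation=cv2.INTER_CUBIC)
b=cv2.resize(s[160:270,140:280],None,fx=5.5,fy=5.4,interpolation=cv2.INTER_CUBIC)
cv2.imwrite('pics/t1.png',np.clip(a[...,::-1]*1.4,0,255));cv2.imwrite('pics/s1.png',np.clip(b[...,::-1]*1.4,0,255))
E
```

```text
[ WARN:0@0.326] global loadsave.cpp:1063 imwrite_ Unsupported depth image for selected encoder is fallbacked to CV_8U.
```

View pics/t1.png

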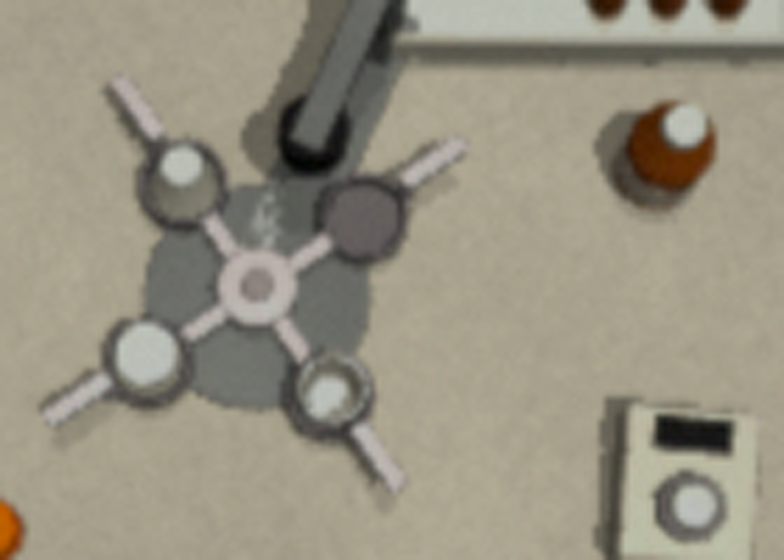

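View pics/s1.png

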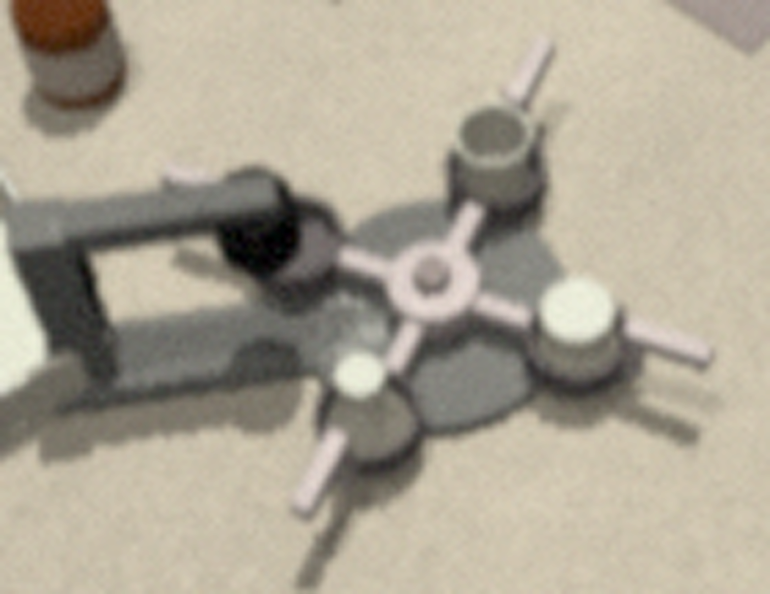

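```bash
cat >> h.py <<'E'
def t1(x,y,z): return px('top',220+(x+.5)/5.6-.5,125+(y+.5)/5.6-.5,z)
def s1(x,y,z): return px('scene',140+(x+.5)/5.5-.5,160+(y+.5)/5.4-.5,z)
E
python3 - <<'E'
from h import *
h=t1(257,285,.055);print('hub',h, s1(432,277,.055))
for n,x,y in (('flask',115,82),('empty',460,147),('jar',47,415),('beak',400,487)):
    p=t1(x,y,.069);d=(p-h)[:2];print(n,p.round(3),np.hypot(*d).round(3),np.degrees(np.arctan2(d[1],d[0])).round(1))
for n,x,y in (('flask',300,510),('jar',708,358),('beak',547,45)):
    p=s1(x,y,.069);d=(p-h)[:2];print(n,p.round(3),np.hypot(*d).round(3),np.degrees(np.arctan2(d[1],d[0])).round(1))
# arm centre line (top z .16)
for x,y in ((315,130),(370,10)): print('arm',t1(x,y,.16).round(4), (t1(x,y,.16)-h).round(4))
print('key',t1(695,505,.06),px('top',343.7,214.7))
K=[px('top',u,v) for u,v in((338,220),(350,220),(266,176))];print(K)
c=arm.get_calibration('wrist');print({k:np.round(v,3).tolist() for k,v in c.items()})
# arm top pixels by depth
f=np.load('top.npz');P=np.array([[*px('top',u,v)] for u in range(265,300) for v in range(110,160)])
Q=P[(abs(P[:,2]-.16)<.012)];m=Q.mean(0);w,V=np.linalg.eigh(np.cov(Q[:,:2].T));print(len(Q),m,np.degrees(np.arctan2(V[1,1],V[0,1])),Q[:,0].min(),Q[:,0].max(),Q[:,2].mean())
E
```

```text
hub [ 0.6062887  -0.06611353  0.055     ] [ 0.61167109 -0.06319494  0.055     ]
flask [0.736 0.026 0.069] 0.159 35.4
empty [ 0.694 -0.195  0.069] 0.156 -55.8
jar [0.52  0.065 0.069] 0.157 123.4
beak [ 0.476 -0.156  0.069] 0.158 -145.3
flask [0.741 0.025 0.069] 0.163 34.0
jar [0.522 0.067 0.069] 0.157 122.3
beak [ 0.48  -0.152  0.069] 0.152 -145.8
arm [ 0.6809 -0.1004  0.16  ] [ 0.0746 -0.0343  0.105 ]
arm [ 0.7555 -0.1333  0.16  ] [ 0.1492 -0.0672  0.105 ]
key [ 0.46703838 -0.34082263  0.06      ] [ 0.4664766  -0.3393693   0.06809173]
[array([ 0.44935245, -0.32225943,  0.05038275]), array([ 0.45000773, -0.36494455,  0.0468971 ]), array([ 0.60526259, -0.0679743 ,  0.05054402])]
{'intrinsics': [[305.535, 0.0, 254.917], [0.0, 305.535, 186.54], [0.0, 0.0, 1.0]], 'mount': [[-0.0, 0.966, 0.259, 0.07], [1.0, 0.0, 0.001, -0.001], [0.001, 0.259, -0.966, -0.158], [0.0, 0.0, 0.0, 1.0]]}
313 [ 0.73013198 -0.12005951  0.15759303] 156.09750221396177 0.6642172553209148 0.7970702841198389 0.15759302657886545
```

Candidates for the flask: the cone at crop (183,180), the capped jar at (147,352), the open beaker at (330,392), and the orange look-alike off the wheel at (217,219). The flask is the upper-left vessel, on the spoke at +34.7°. The head is at about -24°, so the wheel must turn about 59° clockwise.

I'll push the beaker's spoke, which is nearest the robot, towards +y.

```bash
cat >> h.py <<'E'
from scipy.spatial.transform import Rotation as Ro
A=np.array([.608,-.066])
def delta(p,yaw,base=None):
    "tool-frame cm shift and deg turn to world pose p, yaw(deg), tool down"
    o=arm.get_obs() if base is None else base
    R=Ro.from_euler('xyz',o['tool_rot']); T=Ro.from_euler('xyz',[np.pi,0,np.radians(yaw)])
    return (R.inv().apply(np.array(p)-o['ee_pos'])*100).round(2).tolist(), np.degrees((R.inv()*T).as_rotvec()).round(1).tolist()
def arc(th,back,r=.145,z=.047):
    t=np.radians(th); return np.array([*(A+r*np.array([np.cos(t),np.sin(t)])-back*np.array([np.sin(t),-np.cos(t)])),z])
E
python3 - <<'E'
from h import *
p=arc(-145.5,.04);print(p,delta([p[0],p[1],.2],34.5))
E
```

```text
[ 0.51115795 -0.18109395  0.047     ] ([44.81, -34.39, 2.64], [-0.1, -0.0, -19.7])
```

>>> {"fn": "jog_arm", "kwargs": {"deltas": [{"translation": [11,-8.5,0],"rotation": [0,0,-5],"fingers": -1},{"translation": [22,-17,0],"rotation": [0,0,-10],"fingers": -1},{"translation": [33,-25.5,1],"rotation": [0,0,-15],"fingers": -1},{"translation": [44.8,-34.4,2.6],"rotation": [0,0,-19.7],"fingers": -1},{"translation": [44.8,-34.4,2.6],"rotation": [0,0,-19.7],"fingers": -1},{"translation": [44.8,-34.4,2.6],"rotation": [0,0,-19.7],"fingers": -1},{"translation": [44.8,-34.4,2.6],"rotation": [0,0,-19.7],"fingers": -1},{"translation": [44.8,-34.4,2.6],"rotation": [0,0,-19.7],"fingers": -1},{"translation": [44.8,-34.4,2.6],"rotation": [0,0,-19.7],"fingers": -1},{"translation": [44.8,-34.4,2.6],"rotation": [0,0,-19.7],"fingers": -1},{"translation": [44.8,-34.4,2.6],"rotation": [0,0,-19.7],"fingers": -1},{"translation": [44.8,-34.4,2.6],"rotation": [0,0,-19.7],"fingers": -1},{"translation": [44.8,-34.4,2.6],"rotation": [0,0,-19.7],"fingers": -1},{"translation": [44.8,-34.4,2.6],"rotation": [0,0,-19.7],"fingers": -1}], "grip_force": 10}}

```text
clock: 1.85
ee_pos: [0.5108, -0.1828, 0.2008]
tool_rot: [3.141, 0.0, 0.6]
force: [0.3, 0.5, -0.6]
width: 0.007
grasp_force: 0.0
```

```bash
python3 - <<'E'
from h import *
grab('wrist','w1.png')
p=arc(-145.5,.04);print(p,delta(p,34.5),arm.get_obs()['joint_positions'].round(2))
E
```

```text
[ 0.51115795 -0.18109395  0.047     ] ([0.11, -0.1, 15.38], [0.0, 0.0, -0.1]) [ 0.87  0.39 -0.71  1.84  0.29  1.02 -0.93]
```

View pics/w1.png

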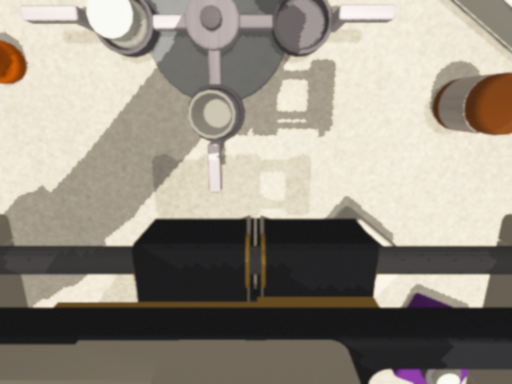

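The wrist picture shows the beaker spoke pointing at the hand, with its end at (215,190). The pads are at column 256. The black block around the pads (135–375) is wide, so I'll check its depth.

```bash
cat >> h.py <<'E'
def wp(u,v,world=True):
    f=np.load('wrist.npz'); c=arm.get_calibration('wrist'); K=np.array(c['intrinsics']); M=np.array(c['mount'])
    t=f['d'][int(round(v)),int(round(u))]
    q=M[:3,:3]@(np.array([(u-K[0,2])/K[0,0],-(v-K[1,2])/K[1,1],-1])*t)+M[:3,3]
    return Ro.from_euler('xyz',f['r']).apply(q)+f['p'] if world else q
E
python3 - <<'E'
from h import *
for v in (222,232,242,260,285):
    print(v,[(u,(wp(u,v,False)*1000).round().tolist()) for u in (150,170,200,230,244,249,256,262,268,300,340)])
for u,v in ((211,17),(215,150),(215,186),(35,13),(385,13)): print(u,v,wp(u,v).round(4))
E
```

```text
222 [(150, [-72.0, -133.0, 201.0]), (170, [37.0, -25.0, -75.0]), (200, [37.0, -17.0, -74.0]), (230, [36.0, -8.0, -72.0]), (244, [37.0, -4.0, -74.0]), (249, [12.0, -4.0, -10.0]), (256, [10.0, -0.0, -7.0]), (262, [12.0, 3.0, -10.0]), (268, [37.0, 3.0, -73.0]), (300, [37.0, 13.0, -73.0]), (340, [37.0, 24.0, -73.0])]
232 [(150, [37.0, -29.0, -82.0]), (170, [37.0, -24.0, -81.0]), (200, [37.0, -16.0, -81.0]), (230, [37.0, -7.0, -82.0]), (244, [37.0, -4.0, -81.0]), (249, [12.0, -4.0, -23.0]), (256, [10.0, -0.0, -20.0]), (262, [12.0, 3.0, -23.0]), (268, [37.0, 3.0, -81.0]), (300, [37.0, 12.0, -81.0]), (340, [37.0, 22.0, -82.0])]
242 [(150, [37.0, -27.0, -88.0]), (170, [37.0, -22.0, -88.0]), (200, [37.0, -14.0, -87.0]), (230, [37.0, -7.0, -87.0]), (244, [37.0, -3.0, -88.0]), (249, [30.0, -2.0, -73.0]), (256, [11.0, -0.0, -32.0]), (262, [34.0, 1.0, -81.0]), (268, [37.0, 3.0, -87.0]), (300, [37.0, 11.0, -87.0]), (340, [37.0, 21.0, -87.0])]
260 [(150, [33.0, -27.0, -90.0]), (170, [33.0, -22.0, -89.0]), (200, [33.0, -14.0, -90.0]), (230, [33.0, -7.0, -89.0]), (244, [33.0, -3.0, -90.0]), (249, [29.0, -2.0, -81.0]), (256, [29.0, -0.0, -83.0]), (262, [31.0, 1.0, -86.0]), (268, [33.0, 3.0, -89.0]), (300, [33.0, 11.0, -89.0]), (340, [33.0, 20.0, -89.0])]
285 [(150, [26.0, -27.0, -89.0]), (170, [25.0, -22.0, -88.0]), (200, [25.0, -15.0, -88.0]), (230, [26.0, -7.0, -90.0]), (244, [26.0, -3.0, -89.0]), (249, [-2.0, -3.0, -46.0]), (256, [-2.0, -0.0, -46.0]), (262, [23.0, 1.0, -85.0]), (268, [26.0, 3.0, -89.0]), (300, [25.0, 11.0, -88.0]), (340, [26.0, 21.0, -89.0])]
211 17 [ 0.6088 -0.0672  0.0543]
215 150 [ 0.5126 -0.1348  0.0698]
215 186 [ 0.4825 -0.1537  0.0688]
35 13 [0.525  0.0542 0.0696]
385 13 [ 0.6932 -0.1916  0.0687]
```

Axle measured at (.609,-.067) and the spoke at -145.6°. The block is the gripper body; the fingers themselves are slim. Lowering now.

>>> {"fn": "jog_arm", "kwargs": {"deltas": [{"translation": [0,0,4],"rotation": [0,0,0],"fingers": -1},{"translation": [0,0,8],"rotation": [0,0,0],"fingers": -1},{"translation": [0,0,12],"rotation": [0,0,0],"fingers": -1},{"translation": [0,0,15.4],"rotation": [0,0,0],"fingers": -1},{"translation": [0,0,15.4],"rotation": [0,0,0],"fingers": -1},{"translation": [0,0,15.4],"rotation": [0,0,0],"fingers": -1}]}}

```text
clock: 2.65
ee_pos: [0.5121, -0.1818, 0.0478]
tool_rot: [3.141, -0.001, 0.602]
force: [-0.0, -0.1, -0.2]
width: 0.004
grasp_force: 0.0
```

```bash
sed -i 's/^A=.*/A=np.array([.6085,-.067])/' h.py; python3 - <<'E'
from h import *
o=arm.get_obs();print(o['ee_pos'],o['force'])
for th in np.linspace(-147,-200,18): print(round(th,1),delta(arc(th,.025),th+180,o))
E
```

```text
[ 0.5121349  -0.18176942  0.04784591] [-0.04523157 -0.13773806 -0.23068689]
-147.0 ([-0.12, -1.88, 0.08], [0.1, -0.1, 1.5])
-150.1 ([-0.21, -2.68, 0.08], [0.1, -0.1, 4.6])
-153.2 ([-0.26, -3.47, 0.08], [0.1, -0.1, 7.7])
-156.4 ([-0.27, -4.28, 0.08], [0.1, -0.1, 10.8])
-159.5 ([-0.24, -5.07, 0.08], [0.0, -0.1, 13.9])
-162.6 ([-0.16, -5.87, 0.08], [0.0, -0.1, 17.1])
-165.7 ([-0.03, -6.66, 0.08], [0.0, -0.1, 20.2])
-168.8 ([0.13, -7.45, 0.08], [0.0, -0.1, 23.3])
-171.9 ([0.34, -8.22, 0.08], [0.0, -0.1, 26.4])
-175.1 ([0.59, -8.98, 0.08], [0.0, -0.1, 29.5])
-178.2 ([0.88, -9.72, 0.08], [0.0, -0.1, 32.6])
-181.3 ([1.21, -10.45, 0.08], [0.0, -0.1, 35.8])
-184.4 ([1.58, -11.16, 0.08], [0.0, -0.1, 38.9])
-187.5 ([1.99, -11.85, 0.07], [0.0, -0.1, 42.0])
-190.6 ([2.44, -12.52, 0.07], [0.0, -0.1, 45.1])
-193.8 ([2.92, -13.16, 0.07], [0.0, -0.1, 48.2])
-196.9 ([3.43, -13.77, 0.07], [0.0, -0.1, 51.4])
-200.0 ([3.98, -14.36, 0.07], [0.0, -0.1, 54.5])
```

>>> {"fn": "jog_arm", "kwargs": {"deltas": [{"translation": [-0.1,-0.9,0],"rotation": [0,0,0.7],"fingers": -1},{"translation": [-0.12,-1.5,0],"rotation": [0,0,1.5],"fingers": -1},{"translation": [-0.18,-2.1,0],"rotation": [0,0,3],"fingers": -1},{"translation": [-0.21,-2.7,0],"rotation": [0,0,4.6],"fingers": -1},{"translation": [-0.26,-3.5,0],"rotation": [0,0,7.7],"fingers": -1},{"translation": [-0.27,-4.3,0],"rotation": [0,0,10.8],"fingers": -1},{"translation": [-0.24,-5.1,0],"rotation": [0,0,13.9],"fingers": -1},{"translation": [-0.16,-5.9,0],"rotation": [0,0,17.1],"fingers": -1},{"translation": [-0.03,-6.7,0],"rotation": [0,0,20.2],"fingers": -1},{"translation": [0.13,-7.45,0],"rotation": [0,0,23.3],"fingers": -1},{"translation": [0.34,-8.2,0],"rotation": [0,0,26.4],"fingers": -1},{"translation": [0.6,-9.0,0],"rotation": [0,0,29.5],"fingers": -1},{"translation": [0.9,-9.7,0],"rotation": [0,0,32.6],"fingers": -1},{"translation": [1.2,-10.4,0],"rotation": [0,0,35.8],"fingers": -1},{"translation": [1.6,-11.1,0],"rotation": [0,0,38.9],"fingers": -1},{"translation": [2.0,-11.7,0],"rotation": [0,0,42],"fingers": -1},{"translation": [2.25,-12.2,0],"rotation": [0,0,43.5],"fingers": -1},{"translation": [2.4,-12.5,0],"rotation": [0,0,45],"fingers": -1},{"translation": [2.4,-12.5,0],"rotation": [0,0,45],"fingers": -1}]}}

```text
clock: 5.03
ee_pos: [0.4601, -0.0646, 0.0467]
tool_rot: [-3.141, 0.0, -0.183]
force: [-0.5, 0.2, -0.4]
width: 0.008
grasp_force: 0.0
```

```bash
python3 - <<'E'
from h import *
o=arm.get_obs();print(o['ee_pos'],o['force'],o['tool_rot'])
grab('wrist');a=np.load('wrist.npz')['im'];grab('top')
t=np.load('top.npz')['im'];b=cv2.resize(t[125:225,220:340],None,fx=3.84,fy=3.84,interpolation=cv2.INTER_CUBIC)
cv2.imwrite('pics/c2.png',np.hstack([cv2.resize(a,(340,384)),b])[...,::-1])
E
```

```text
[ 0.46005723 -0.06457321  0.04670204] [-0.46324135  0.21721563 -0.40964287] [-3.14141823e+00  3.09918150e-04 -1.83354260e-01]
```

View pics/c2.png

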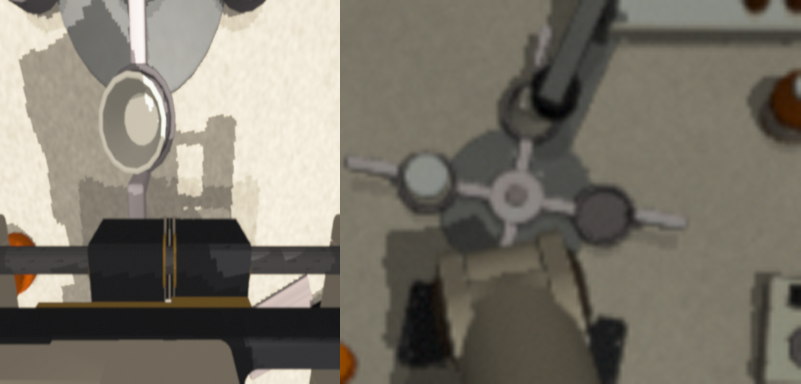

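The left panel (wrist) shows the finger against the beaker spoke. The right panel (top) shows the flask almost under the head at (530,105), the jar tip at (348,160), the hub at (515,195) and the empty spoke's tip at (685,222).

```bash
cat >> h.py <<'E'
def spoke_fit(names=('top',)):
    "wheel angle from depth points of bare bars: height .062-.075, radius .125-.158; mod 90"
    for n in names:
        f=np.load(''+n+'.npz'); c=arm.get_calibration(n);K=np.array(c['intrinsics']);T=np.linalg.inv(np.array(c['camera_from_world']))
        v,u=np.mgrid[:384,:512]; P=np.stack([(u-K[0,2])/K[0,0],-(v-K[1,2])/K[1,1],-np.ones(u.shape)],-1)*f['d'][...,None]
        P=(P@T[:3,:3].T+T[:3,3]).reshape(-1,3); d=P[:,:2]-A; r=np.hypot(*d.T); a=np.degrees(np.arctan2(d[:,1],d[:,0]))
        m=(r>.125)&(r<.158)&(abs(P[:,2]-.067)<.008)
        h,e=np.histogram(a[m],bins=np.arange(-180,181,10)); print(n,[(int(x),int(k)) for x,k in zip(e,h) if k])
        return a[m],P[m]
E
python3 - <<'E'
from h import *
g=lambda x,y,z:px('top',220+(x-340+.5)/3.84-.5,125+(y+.5)/3.84-.5,z)
j=g(348,160,.069);e=g(685,222,.069);d=(j-e);print(j,e,np.hypot(*d[:2]),np.degrees(np.arctan2(d[1],d[0])), (j+e)/2)
a,P=spoke_fit()
for lo,hi in((60,85),(-120,-90)):
    m=(a>lo)&(a<hi);print(m.sum(),np.median(a[m]),P[m].mean(0))
o=arm.get_obs();d=o['ee_pos'][:2]-A;print(np.degrees(np.arctan2(d[1],d[0])),np.hypot(*d))
# wrist view: beaker spoke
for u,v in((207,190),(207,205),(207,30)): print(wp(u,v).round(4))
E
```

```text
[0.63599519 0.0900157  0.069     ] [ 0.57955501 -0.22136772  0.069     ] 0.3164571489973799 79.7263249357488 [ 0.6077751  -0.06567601  0.069     ]
top [(-110, 25), (-100, 9), (-20, 14), (-10, 17), (70, 13), (80, 20)]
33 80.57622560668993 [0.63132085 0.07220816 0.0669441 ]
34 -100.94465835464395 [ 0.58156664 -0.20570694  0.06722124]
179.1637241825532 0.1485861710341979
[ 0.4953 -0.0477  0.0692]
[ 0.4884 -0.0462  0.0697]
[ 0.5677 -0.0596  0.0397]
```

```bash
python3 - <<'E'
from h import *
o=arm.get_obs()
for th in (168,166,164,162,160,158,157): print(th,delta(arc(th,.0245),th-180,o))
E
```

```text
168 ([0.09, -0.42, -0.04], [-0.0, 0.0, 1.5])
166 ([0.03, -0.93, -0.04], [-0.0, 0.0, 3.5])
164 ([-0.02, -1.45, -0.04], [-0.0, 0.0, 5.5])
162 ([-0.05, -1.96, -0.04], [-0.0, 0.0, 7.5])
160 ([-0.06, -2.47, -0.04], [-0.0, 0.0, 9.5])
158 ([-0.05, -2.98, -0.04], [-0.0, 0.0, 11.5])
157 ([-0.04, -3.24, -0.04], [-0.0, 0.0, 12.5])
```

>>> {"fn": "jog_arm", "kwargs": {"deltas": [{"translation": [0.05,-0.4,0],"rotation": [0,0,1.5],"fingers": -1},{"translation": [0.03,-0.9,0],"rotation": [0,0,3.5],"fingers": -1},{"translation": [-0.02,-1.45,0],"rotation": [0,0,5.5],"fingers": -1},{"translation": [-0.05,-1.95,0],"rotation": [0,0,7.5],"fingers": -1},{"translation": [-0.06,-2.45,0],"rotation": [0,0,9.5],"fingers": -1},{"translation": [-0.05,-2.8,0],"rotation": [0,0,10.8],"fingers": -1},{"translation": [-0.05,-3.05,0],"rotation": [0,0,11.8],"fingers": -1},{"translation": [-0.04,-3.2,0],"rotation": [0,0,12.3],"fingers": -1},{"translation": [-0.04,-3.2,0],"rotation": [0,0,12.3],"fingers": -1},{"translation": [-0.04,-3.2,0],"rotation": [0,0,12.3],"fingers": -1}]}}

```text
clock: 6.38
ee_pos: [0.4661, -0.0334, 0.0469]
tool_rot: [-3.141, -0.001, -0.398]
force: [-0.5, -0.5, -0.7]
width: 0.004
grasp_force: 0.3
```

```bash
python3 - <<'E'
from h import *
o=arm.get_obs();print(o['ee_pos'],o['force'],o['tool_rot'])
grab('top');grab('scene')
t=np.load('top.npz')['im'];s=np.load('scene.npz')['im']
b=cv2.resize(t[125:225,225:325],(400,400),interpolation=cv2.INTER_CUBIC)
a=cv2.resize(s[165:265,150:250],(400,400),interpolation=cv2.INTER_CUBIC)
cv2.imwrite('pics/c3.png',np.clip(np.hstack([b,a])[...,::-1]*1.5,0,255).astype('u1'))
a,P=spoke_fit()
for c in (66,-114):
    m=abs(a-c)<12;print(m.sum(),np.median(a[m]),P[m].mean(0))
E
```

```text
[ 0.4661198 -0.0334267  0.0468618] [-0.45462944 -0.5478951  -0.68838141] [-3.14115796e+00 -6.43616194e-04 -3.98370911e-01]
top [(-120, 36), (60, 25), (70, 6)]
31 68.23900371752609 [0.66072118 0.06443341 0.06694565]
36 -113.49677391308336 [ 0.55231055 -0.19683826  0.0671731 ]
```

View pics/c3.png

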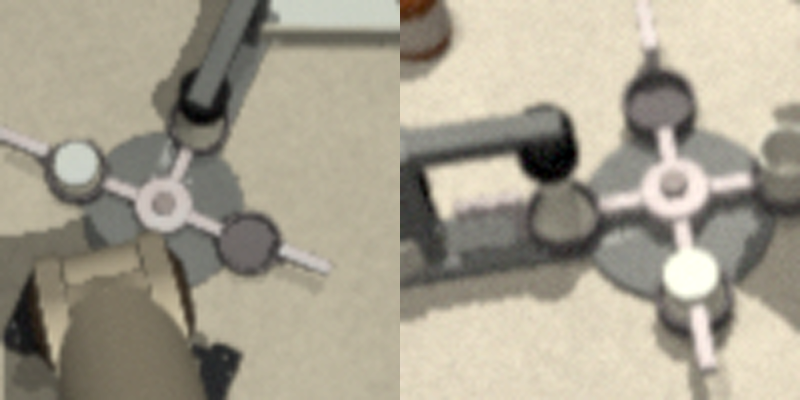

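The left panel (top) shows the flask mostly under the head at (200,125). The right panel (scene) shows the flask at (562,210) below the head at (548,140). Wheel angle is about -22.5°, so roughly 1.5° remains. I'll refine the head arm's direction from the same frames.

```bash
python3 - <<'E'
from h import *
def cloud(n):
    f=np.load(n+'.npz'); c=arm.get_calibration(n);K=np.array(c['intrinsics']);T=np.linalg.inv(np.array(c['camera_from_world']))
    v,u=np.mgrid[:384,:512]; P=np.stack([(u-K[0,2])/K[0,0],-(v-K[1,2])/K[1,1],-np.ones(u.shape)],-1)*f['d'][...,None]
    return (P@T[:3,:3].T+T[:3,3]).reshape(-1,3)
def line(a,b): d=a-b; return np.degrees(np.arctan2(d[1],d[0])).round(2)
for n in('top','scene'):
    P=cloud(n); d=P[:,:2]-A; 
    al=np.radians(-24);x=d@[np.cos(al),np.sin(al)];y=d@[-np.sin(al),np.cos(al)]
    m=(x>.06)&(x<.205)&(abs(y)<.04)&(P[:,2]>.150)&(P[:,2]<.17)
    b=np.arange(.07,.175,.01); mid=[(y[m&(abs(x-c)<.005)].min()+y[m&(abs(x-c)<.005)].max())/2 if (m&(abs(x-c)<.005)).any() else np.nan for c in b]
    print(n,m.sum(),'mids mm',(np.array(mid)*1000).round(1),'minrect',cv2.minAreaRect(P[m][:,:2].astype('f4')*1000))
    k=np.polyfit(b,np.nan_to_num(mid,nan=np.nanmean(mid)),1);print(' arm ang',-24+np.degrees(k[0]))
    r=np.hypot(*d.T); s=(r>.122)&(r<.165)&(abs(P[:,2]-.066)<.007); a=np.degrees(np.arctan2(d[:,1],d[:,0]))
    g=[P[s&(abs(a-c)<13)][:,:2] for c in(67,-113)]
    print(' spokes',[len(q) for q in g],line(g[0].mean(0),g[1].mean(0)), line(*[cv2.minAreaRect(q.astype('f4')*1000)[0] and np.array(cv2.minAreaRect(q.astype('f4')*1000)[0]) for q in g]))
    hb=(r<.027)&(abs(P[:,2]-.055)<.006);print(' hub',(P[hb][:,:2].min(0)+P[hb][:,:2].max(0))/2, P[hb].mean(0))
E
```

```text
top 289 mids mm [0.1 2.  2.2 0.9 1.4 1.  2.4 1.2 1.7 1.3 2.3] minrect ((730.99755859375, -116.95912170410156), (39.09363555908203, 140.5445556640625), 68.3787612915039)
 arm ang -23.573549172084387
 spokes [35, 38] 67.44 67.46
 hub [ 0.60851796 -0.06264566] [ 0.60733874 -0.06437466  0.05302023]
scene 445 mids mm [3.5 6.  6.9 3.1 2.2 4.4 4.5 3.1 2.9 4.3 4.5] minrect ((733.95556640625, -119.0607681274414), (35.37195587158203, 138.19821166992188), 64.61556243896484)
 arm ang -24.60456642475488
 spokes [60, 37] 67.38 67.41
 hub [ 0.60780596 -0.06635792] [ 0.61015281 -0.06511316  0.05382612]
```

>>> {"fn": "jog_arm", "kwargs": {"deltas": [{"translation": [0,-0.15,0],"rotation": [0,0,0.6],"fingers": -1},{"translation": [0,-0.3,0],"rotation": [0,0,1.2],"fingers": -1},{"translation": [0,-0.4,0],"rotation": [0,0,1.5],"fingers": -1},{"translation": [0,-0.4,0],"rotation": [0,0,1.5],"fingers": -1},{"translation": [0,-0.4,0],"rotation": [0,0,1.5],"fingers": -1}]}}

```text
clock: 7.1
ee_pos: [0.4674, -0.0296, 0.0467]
tool_rot: [-3.141, -0.0, -0.424]
force: [-0.7, -0.4, 0.0]
width: 0.002
grasp_force: 0.4
```

```bash
cat >> h.py <<'E'
def wheel():
  for n in('top','scene'):
    grab(n);f=np.load(''+n+'.npz'); c=arm.get_calibration(n);K=np.array(c['intrinsics']);T=np.linalg.inv(np.array(c['camera_from_world']))
    v,u=np.mgrid[:384,:512]; P=np.stack([(u-K[0,2])/K[0,0],-(v-K[1,2])/K[1,1],-np.ones(u.shape)],-1)*f['d'][...,None]
    P=(P@T[:3,:3].T+T[:3,3]).reshape(-1,3);d=P[:,:2]-A;r=np.hypot(*d.T);a=np.degrees(np.arctan2(d[:,1],d[:,0]))
    s=(r>.122)&(r<.165)&(abs(P[:,2]-.066)<.007)
    g=[P[s&(abs(a-c)<13)][:,:2] for c in(66,-114)];e=g[0].mean(0)-g[1].mean(0);print(n,[len(q) for q in g],np.degrees(np.arctan2(e[1],e[0]))-90)
E
python3 - <<'E'
from h import *
wheel();print(arm.get_obs()['ee_pos'])
E
```

```text
top [36, 40] -24.24134925695914
scene [62, 36] -24.222338594470926
[ 0.46745767 -0.02971237  0.04674182]
```

>>> {"fn": "jog_arm", "kwargs": {"deltas": [{"translation": [0,0.6,0],"rotation": [0,0,0],"fingers": -1},{"translation": [0,1.5,0],"rotation": [0,0,0],"fingers": -1},{"translation": [0,1.5,-3],"rotation": [0,0,0],"fingers": -1},{"translation": [0,1.5,-9],"rotation": [0,0,0],"fingers": -1},{"translation": [0,1.5,-15],"rotation": [0,0,0],"fingers": -1},{"translation": [0,1.5,-21],"rotation": [0,0,0],"fingers": -1},{"translation": [0,1.5,-25],"rotation": [0,0,0],"fingers": -1},{"translation": [0,1.5,-28],"rotation": [0,0,0],"fingers": -1},{"translation": [0,1.5,-28],"rotation": [0,0,0],"fingers": -1},{"translation": [0,1.5,-28],"rotation": [0,0,0],"fingers": -1}]}}

```text
clock: 8.45
ee_pos: [0.4604, -0.0439, 0.326]
tool_rot: [3.141, 0.001, -0.425]
force: [-0.1, 0.5, -0.0]
width: 0.005
grasp_force: 0.0
```

```bash
python3 - <<'E'
from h import *
im,d=grab('wrist')
cv2.imwrite('pics/w4.png',cv2.resize(im[:290],(800,453),interpolation=cv2.INTER_CUBIC)[...,::-1])
wheel();print(arm.get_obs()['ee_pos'])
E
```

```text
top [37, 36] -24.139190536563845
scene [62, 37] -24.208231472790956
[ 0.46025946 -0.04359791  0.32544486]
```

View pics/w4.png

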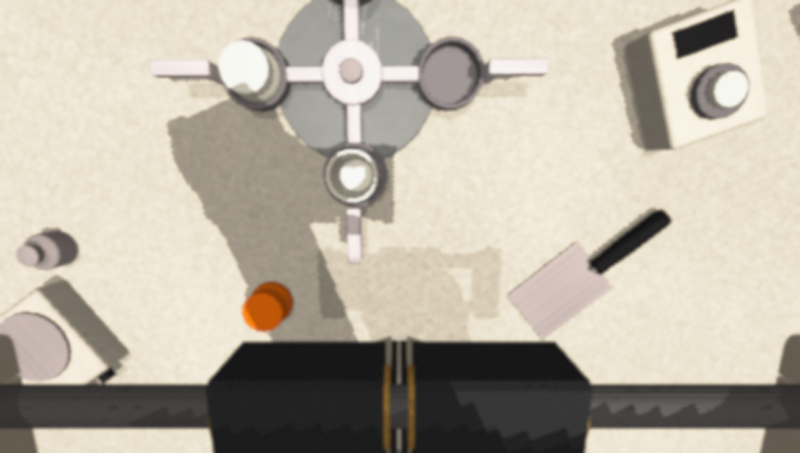

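The wrist view shows the key cap at (728,88) and the wheel at (350,70), with the head out of frame. I'll shift forward to see the head.

>>> {"fn": "jog_arm", "kwargs": {"deltas": [{"translation": [5,0,0],"rotation": [0,0,0],"fingers": -1},{"translation": [10,0,0],"rotation": [0,0,0],"fingers": -1},{"translation": [14,0,0],"rotation": [0,0,0],"fingers": -1},{"translation": [14,0,0],"rotation": [0,0,0],"fingers": -1},{"translation": [14,0,0],"rotation": [0,0,0],"fingers": -1},{"translation": [14,0,0],"rotation": [0,0,0],"fingers": -1}]}}

```text
clock: 9.35
ee_pos: [0.5878, -0.1003, 0.3267]
tool_rot: [3.141, 0.0, -0.423]
force: [0.1, -0.1, 0.8]
width: 0.011
grasp_force: 0.0
```

```bash
python3 - <<'E'
from h import *
print(wp(466,56).round(4), wp(460,70).round(4))
im,d=grab('wrist')
cv2.imwrite('pics/w5.png',cv2.resize(im[:290],(800,453),interpolation=cv2.INTER_CUBIC)[...,::-1])
E
```

```text
[ 0.4681 -0.3365  0.0716] [ 0.4532 -0.3322  0.0607]
```

View pics/w5.png

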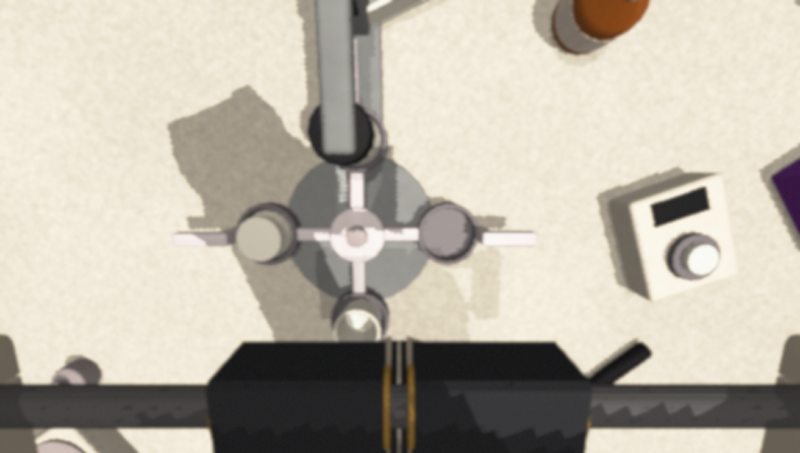

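The head arm runs from (338,150) up to (335,0). The hub is at (357,236), and the side spokes' ends are at (178,239) and (535,239).

```bash
python3 - <<'E'
from h import *
f=np.load('wrist.npz'); c=arm.get_calibration('wrist');K=np.array(c['intrinsics']);M=np.array(c['mount'])
v,u=np.mgrid[:384,:512]; P=np.stack([(u-K[0,2])/K[0,0],-(v-K[1,2])/K[1,1],-np.ones(u.shape)],-1)*f['d'][...,None]
P=P@M[:3,:3].T+M[:3,3]; P=(Ro.from_euler('xyz',f['r']).apply(P.reshape(-1,3))+f['p']); P=P[(v<200).ravel()]
d=P[:,:2]-A;r=np.hypot(*d.T);a=np.degrees(np.arctan2(d[:,1],d[:,0]))
al=np.radians(-24);x=d@[np.cos(al),np.sin(al)];y=d@[-np.sin(al),np.cos(al)]
m=(x>.05)&(x<.175)&(abs(y)<.03)&(abs(P[:,2]-.16)<.006)
b=np.arange(.08,.165,.01);mid=np.array([(y[m&(abs(x-q)<.005)].min()+y[m&(abs(x-q)<.005)].max())/2 for q in b if (m&(abs(x-q)<.005)).any()])
print('arm mids',(mid*1000).round(1),'mean pts',(P[m].mean(0)).round(4),x[m].min(),x[m].max()); k=np.polyfit(b[:len(mid)],mid,1);print(-24+np.degrees(k[0]))
s=(r>.124)&(r<.158)&(abs(P[:,2]-.069)<.005)
g=[P[s&(abs(a-q)<10)][:,:2] for q in(66,-114)];e=g[0].mean(0)-g[1].mean(0);mm=(g[0].mean(0)+g[1].mean(0))/2;print('wheel',np.degrees(np.arctan2(e[1],e[0]))-90,'spoke mid',mm,[len(q) for q in g])
h=(r<.03)&(abs(P[:,2]-.055)<.004);hc=(P[h][:,:2].min(0)+P[h][:,:2].max(0))/2;print('hub',hc,P[h].mean(0),'lat',(hc-A)@[-np.sin(al),np.cos(al)])
for q in ((447,165),): print(wp(*q))
kk=(np.hypot(P[:,0]-.468,P[:,1]+.3375)<.03)&(P[:,2]>.066);print('key',P[kk].mean(0),(P[kk].min(0)+P[kk].max(0))/2,kk.sum())
print(delta([.468,-.337,.12],-24))
E
```

```text
arm mids [1.8 1.8 1.9 2.1 2.1 1.9 2.3 2.3 2.3] mean pts [ 0.716  -0.1132  0.1594] 0.0705157691228373 0.16031134696732297
-23.62235292155439
wheel -24.1032853898582 spoke mid [ 0.60892035 -0.06694069] [226, 206]
hub [ 0.6092142  -0.06556987] [ 0.60939809 -0.0658428   0.05468242] lat 0.0015969758662040651
[ 0.4705325  -0.33426206  0.07328777]
key [ 0.46835226 -0.33647794  0.07102396] [ 0.46763479 -0.33734329  0.06979962] 338
([-1.21, 26.49, 20.71], [0.0, -0.0, -0.3])
```

The wheel is at -24.1° and the head at about -23.9°, so the flask is centred to under 1 mm. Next is the key, at (.468,-.337) with its top at z ≈ .072.

>>> {"fn": "jog_arm", "kwargs": {"deltas": [{"translation": [-0.3,6,0],"rotation": [0,0,0],"fingers": -1},{"translation": [-0.6,12,0],"rotation": [0,0,0],"fingers": -1},{"translation": [-0.9,18,0],"rotation": [0,0,0],"fingers": -1},{"translation": [-1.2,23,4],"rotation": [0,0,0],"fingers": -1},{"translation": [-1.2,26.5,9],"rotation": [0,0,0],"fingers": -1},{"translation": [-1.2,26.5,14],"rotation": [0,0,0],"fingers": -1},{"translation": [-1.2,26.5,19],"rotation": [0,0,0],"fingers": -1},{"translation": [-1.2,26.5,22.5],"rotation": [0,0,0],"fingers": -1},{"translation": [-1.2,26.5,22.5],"rotation": [0,0,0],"fingers": -1},{"translation": [-1.2,26.5,22.5],"rotation": [0,0,0],"fingers": -1},{"translation": [-1.2,26.5,22.5],"rotation": [0,0,0],"fingers": -1},{"translation": [-1.2,26.5,22.5],"rotation": [0,0,0],"fingers": -1}]}}

```text
clock: 10.9
ee_pos: [0.4695, -0.3383, 0.1034]
tool_rot: [3.141, -0.003, -0.425]
force: [-0.6, -0.1, 0.9]
width: 0.008
grasp_force: 0.0
```

```bash
python3 - <<'E'
from h import *
wheel();o=arm.get_obs();print(o['ee_pos'],delta([.468,-.337,.075],-24))
E
```

```text
top [34, 38] -23.980189914559972
scene [60, 35] -24.121884312505046
[ 0.46902098 -0.33804774  0.10269433] ([-0.14, -0.05, 2.77], [0.0, -0.1, -0.3])
```

>>> {"fn": "jog_arm", "kwargs": {"deltas": [{"translation": [0,0,1.2],"rotation": [0,0,0],"fingers": -1},{"translation": [0,0,2.2],"rotation": [0,0,0],"fingers": -1},{"translation": [0,0,2.8],"rotation": [0,0,0],"fingers": -1},{"translation": [0,0,3.1],"rotation": [0,0,0],"fingers": -1},{"translation": [0,0,3.3],"rotation": [0,0,0],"fingers": -1},{"translation": [0,0,3.4],"rotation": [0,0,0],"fingers": -1},{"translation": [0,0,3.4],"rotation": [0,0,0],"fingers": -1}]}}

```text
clock: 11.88
ee_pos: [0.4685, -0.3376, 0.0679]
tool_rot: [3.142, 0.0, -0.425]
force: [-2.7, 1.4, 3.4]
width: 0.005
grasp_force: 1.5
```

>>> {"fn": "jog_arm", "kwargs": {"deltas": [{"translation": [0,0,0.1],"rotation": [0,0,0],"fingers": -1},{"translation": [0,0,0.2],"rotation": [0,0,0],"fingers": -1},{"translation": [0,0,0.2],"rotation": [0,0,0],"fingers": -1}]}}

```text
clock: 12.25
ee_pos: [0.4687, -0.3378, 0.0663]
tool_rot: [3.141, -0.0, -0.425]
force: [-2.5, 1.1, 6.8]
width: 0.006
grasp_force: 3.6
```

>>> {"fn": "jog_arm", "kwargs": {"deltas": [{"translation": [0,0,0.1],"rotation": [0,0,0],"fingers": -1},{"translation": [0,0,0.1],"rotation": [0,0,0],"fingers": -1},{"translation": [0,0,0.1],"rotation": [0,0,0],"fingers": -1}]}}

```text
clock: 12.62
ee_pos: [0.4687, -0.3378, 0.0661]
tool_rot: [3.141, -0.0, -0.425]
force: [-3.8, 3.3, 14.7]
width: 0.002
grasp_force: 6.9
```

The position has stopped moving and the force is rising, so the key is fully down. Releasing and retreating.

>>> {"fn": "jog_arm", "kwargs": {"deltas": [{"translation": [0,0,-0.5],"rotation": [0,0,0],"fingers": -1},{"translation": [0,0,-1.5],"rotation": [0,0,0],"fingers": -1},{"translation": [0,0,-4],"rotation": [0,0,0],"fingers": -1},{"translation": [0,0,-8],"rotation": [0,0,0],"fingers": -1},{"translation": [0,0,-13],"rotation": [0,0,0],"fingers": -1},{"translation": [-2,5,-16],"rotation": [0,0,0],"fingers": -1},{"translation": [-3,10,-16],"rotation": [0,0,0],"fingers": -1},{"translation": [-4,15,-16],"rotation": [0,0,0],"fingers": -1},{"translation": [-4,15,-16],"rotation": [0,0,0],"fingers": -1},{"translation": [-4,15,-16],"rotation": [0,0,0],"fingers": -1}]}}

```text
clock: 13.88
ee_pos: [0.3708, -0.4576, 0.2248]
tool_rot: [-3.141, -0.001, -0.425]
force: [0.1, 0.2, -0.2]
width: 0.006
grasp_force: 0.0
```

```bash
python3 - <<'E'
from h import *
wheel();t=np.load('top.npz')['im'];s=np.load('scene.npz')['im']
cv2.imwrite('pics/f.png',np.hstack([cv2.resize(t[120:240,200:360],(400,300)),cv2.resize(s[110:260,100:300],(400,300))])[...,::-1])
print([px('top',u,v)[2].round(4) for u,v in((343,214),(344,214),(344,215),(343,215))],arm.get_obs()['ee_pos'])
E
```

```text
top [38, 38] -24.101258791195193
scene [64, 37] -24.146710588354438
[np.float64(0.0694), np.float64(0.0659), np.float64(0.0748), np.float64(0.0711)] [ 0.37173992 -0.45653843  0.22479238]
```

View pics/f.png

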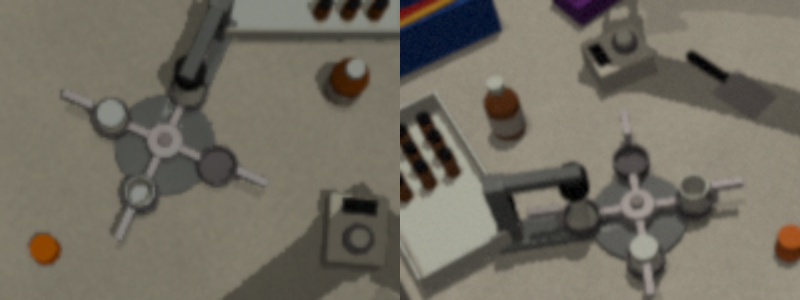

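The flask is under the head at (187,90) in the left panel, all the vessels are seated and the key is back up at (357,238). The bystanders look undisturbed, so I'm handing in.

```bash
python3 -c "
from bench import arm
print(arm.finish_job())"
```

```text
the job is handed in; nothing more can be done
None
```

The flask is centred under the reading head to within about 1 mm as measured. After that I pressed the white key right down and let it go, and the job is handed in at about 14 s on the robot's clock, with the vessels still seated.

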